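# Clear the stacked grinding wheels off the stone case and put everything in its own dish

## Robot

A 7-joint arm with a two-finger parallel gripper is mounted at the origin on the work surface. World frame = base frame: x ahead of the robot, y to its left, z up, the work surface at z = 0. Lengths are in m, angles in rad, forces in N, time in s.
With the tool pointing down it reaches from about 0.4 to 0.75 m from the base axis. Payload 19.5 kg.
Tool frame: the origin (TCP) lies midway between the tips of the shut fingers; the grasp point (between the pads) lies 19 mm behind it; z points along the fingers, y is the line along which they close (so a half turn about z gives the same grasp; the last joint's range is limited). The gripper opens to 85 mm and grips with 20 to 120 N. Pads are 22 mm wide; open, the fingers measure 114 mm over their backs; the gripper's body (76 mm by 85 mm) begins 54 mm behind the grasp point. The pads swing forward as they close: fully open they stand 13 mm farther back than shut.
Start: joints at [1.119, 0.707, -0.028, 1.485, 0.022, 0.951, -0.075], TCP at [0.229, -0.527, 0.231] pointing down, gripper open.
Joint ranges: [-2.71, 2.71], [-0.32, 2.16], [-1.57, 1.52], [0, 2.45], [-1.46, 4.6], [0, 2.02], [-2.83, 2.83]. Speed limits (rad/s): [1.89, 1.89, 2.57, 2.57, 3.01, 3.01, 3.01].

## Interface

Orientations are given as a 3x3 rotation matrix whose columns are the frame's x, y, z axes.
In Python, from plant import read_state, snapshot, job_done, spot_in, outline_of gives the robot as it stands. The module is installed in compiled form; this text tells all that it offers.
- The arm moves only by the tool servo_tool, never from a script. Its argument "steps" is one flat list of numbers, 6 for each row, row after row: the shift along the tool's x, y, z in cm, then the turn, a rotation vector about the tool's x, y, z in degrees. A call has 1 to 12 rows; each row shifts and turns the commanded pose from where the row before left it, along the tool's axes as they then stand; what a row does not reach is not made up. A row lasts 1/10 s, in which the tool goes at most 50 mm and 8.59 degrees, less where a joint would pass 70% of its speed; a pose out of reach is approached as far as the arm can. A call is refused whole if a number of a shift passes 5 or a number of a turn 8.59, either way. A call with a gripper value outside its range is refused whole. "gripper" is the opening, from 0 (shut) to 1 (fully open), set as the call begins (left out, the last holds). The fingers move at their own pace and stop on an object; "force" is the grip in N (left out, the last holds). Time passes only in rows, so rows that do not move let the fingers close. It gives the time, the measured TCP pose, the force, the opening and the grip force at its end, in the units of the state.
- read_state(): the state, without advancing time (a new reading comes with each control period).
- snapshot(name): name is "scene" or "side" or "wrist"; returns a dict with "pixels" (400x640x3 uint8, blue, green, red), "fx", "fy", "cx", "cy" (pixels), "k1" (the pictures are not rectified: a ray, as slopes to the right and down, at radius r is drawn at 1 + k1 r^2 times it, then the intrinsics apply), "R" (3x3) and "t" (3): a world point X has camera coordinates R X + t; the wrist camera has in their place "tool_from_camera" (4x4, takes a point from camera to tool coordinates, whose origin is the TCP and whose axes are the flange's). Camera axes: x right, y down, z forward; pixel columns grow to the right and rows downward; lengths in m; the calibration is good to about 2 mm. A picture is of the moment at which its call begins: read the wrist's pose just before it. There is no depth.
- job_done(): hands the job in; it is judged then, once.
Trained networks look in a picture, given as the dict that the camera call returned (one of the last four; its "shot" number tells which), for a name from the list of things; names that differ only in an ending like _2 or _b are one class to them, and where a whole thing is asked for, a point or a joint stands for the part that bears it (a point fixed in the world has none). Each returns a list of dicts, best first, with "p" (0 to 1); they miss things now and then, are a little off and sometimes report something else, mostly with a low value. They report only what shows in the picture. A call takes as long as a camera call. They do not tell look-alikes from the thing itself.
- spot_in(name, picture): "at" ([x, y, z] in m, in world coordinates, good to about 4 mm: the middle of the surface that is visible of it).
- outline_of(name, picture): "region" (400x640 bool, what is visible of it).
The state is a dict: "time_s": time; "joints": joint angles; "dq": joint speeds; "tau": joint torques, N m; "eef_pos": TCP position; "tcp_rot": TCP orientation; "force": force on the tool from outside, world axes, zero at the start; "torque": the same for the moment, N m; "grip_width": finger opening in m; "grip_force": force on a finger pad.
Only numpy, scipy, OpenCV 4.12 (cv2) and the standard library are available. Lean on these libraries where they do the work, as an engineer would, in place of code of your own. Each camera call takes 0.05 s, during which the arm holds its last target. There are 200 camera calls.

## Task

Three grinding wheels have been left stacked on the clear sliding cover of the dressing-stone case: take them off one by one from the top, smallest first, and lay each flat in the round dish made for its size, without dropping or tipping over any of them. Only when all three are in their dishes, slide the cover by its black ridge right back to its stop, lift out the stone and lay it flat in the oblong tray, lengthwise and without dropping it. Leave every wheel and the stone lying released and still in its place.

Things in the scene. Friction and masses are not known exactly. Their poses are not given: they have to be found in the camera images.
- wheel_small: The small grinding wheel: a flat reddish-brown ring of abrasive, 34 mm across, 25 mm thick, with a 10 mm bore, about 50 g. It starts on top of the stack, on the medium wheel. Origin: centre of its underside; z is its axis, up.
- wheel_medium: The medium grinding wheel: a flat reddish-brown ring of abrasive, 50 mm across, 25 mm thick, with a 13 mm bore, about 105 g. It starts in the middle of the stack, between the large and the small wheel. Origin: centre of its underside; z is its axis, up.
- wheel_large: The large grinding wheel: a flat reddish-brown ring of abrasive, 66 mm across, 25 mm thick, with a 16 mm bore, about 190 g. It starts at the bottom of the stack, lying on the cover of the case. Origin: centre of its underside; z is its axis, up.
- stone: The dressing stone: an off-white bar 96 mm long (its y axis), 26 mm wide (x), 26 mm high, about 150 g. It starts in the bay of the blue case, under the clear cover, its underside 6 mm above the table. Once uncovered there are 25 mm free on each long side but only a few mm at its ends: grip it across its width. Origin: centre of its underside.
- dish_small: The dish for the small wheel: a round shallow dark steel dish fixed to the table, 48 mm inside, 56 mm outside, rim 12 mm above the table, floor 4 mm above the table (8 mm deep). The three dishes differ only in size. Origin: centre of its underside, on the table.
- dish_medium: The dish for the medium wheel: a round shallow dark steel dish fixed to the table, 64 mm inside, 72 mm outside, rim 12 mm above the table, floor 4 mm above the table (8 mm deep). The three dishes differ only in size. Origin: centre of its underside, on the table.
- dish_large: The dish for the large wheel: a round shallow dark steel dish fixed to the table, 80 mm inside, 88 mm outside, rim 12 mm above the table, floor 4 mm above the table (8 mm deep). The three dishes differ only in size. Origin: centre of its underside, on the table.
- tray: The tray for the stone: an oblong shallow dark steel tray fixed to the table, inside 116 mm long (its x axis) by 46 mm wide (y), outside 124 x 54 mm, rim 12 mm above the table, floor 4 mm above it. The stone lies along it, either way round. Origin: centre of its underside, on the table.
- cover (a joint): Travel in m of the clear cover (4 mm plate, 89 x 118 mm, top 44 mm above the table) in the tracks of the fixed blue case, 246 x 100 mm, sides 49 mm high: 0 over the bay with the stone, 0.120 at its stop over the closed deck, the bay clear. Starts nearly shut. Friction about 1.5 N; stays where it is left.
- ridge (a point): Middle of the black grip ridge across the cover, 54 mm above the table: 50 mm long (this point's x axis), 8 mm thick (y), standing 20 mm up from the cover to 64 mm above the table. The cover opens level along this point's +y, the long way of the case. The wheels stand on the cover on the -y side, over the bay; the closed deck is on the +y side.
Things that resemble listed ones, but are neither listed nor needed, are in the scene too. Leave any blue look-alike of the dish_large alone. Leave any purple look-alike of the dish_small alone.

How it is judged:
On the way, in this order (a step that is already met when the one before it is completed fails the run):
1. the small wheel is seated in its own dish and let go, the other things still to come (horizontal distance between wheel_small and dish_small below 0.01 m and z of wheel_small in the frame of dish_small between 0 and 0.008 m and angle between wheel_small's own z axis and vertical below 0.12 rad and contact force between wheel_small and the fingers below 0.05 N), for 0.2 s.
2. the medium wheel is seated in its own dish and let go, the other things still to come (horizontal distance between wheel_medium and dish_medium below 0.01 m and z of wheel_medium in the frame of dish_medium between 0 and 0.008 m and angle between wheel_medium's own z axis and vertical below 0.12 rad and contact force between wheel_medium and the fingers below 0.05 N), for 0.2 s.
3. the large wheel is seated in its own dish and let go, the other things still to come (horizontal distance between wheel_large and dish_large below 0.01 m and z of wheel_large in the frame of dish_large between 0 and 0.008 m and angle between wheel_large's own z axis and vertical below 0.12 rad and contact force between wheel_large and the fingers below 0.05 N), for 0.2 s.
4. with the wheels off, the cover is slid right back, to within 10 mm of its stop (value of joint cover above 0.11 m), for 0.1 s.
At the end, for the whole second after the job is handed in: Each wheel lies flat on the floor of its own dish (centres within 10 mm, underside less than 8 mm above the dish's underside), the stone lies flat on the floor of the tray (centres within 14 mm, along the tray within 0.25 rad), all released and still (all of step 1 and all of step 2 and all of step 3 and horizontal distance between stone and tray below 0.014 m and z of stone in the frame of tray below 0.008 m and angle between stone's own z axis and vertical below 0.12 rad and angle between the y axis of stone and the x axis of tray, either way round below 0.25 rad and linear speed of each of wheel_small, wheel_medium, wheel_large, stone below 0.02 m/s); the robot touches nothing.
It fails at once if the wheel small is dropped (falls free faster than 0.7 m/s, about 25 mm) (contact force between wheel_small and the fingers below 0.02 N and linear speed of wheel_small above 0.7 m/s).
It fails at once if the wheel medium is dropped (falls free faster than 0.7 m/s, about 25 mm) (contact force between wheel_medium and the fingers below 0.02 N and linear speed of wheel_medium above 0.7 m/s).
It fails at once if the wheel large is dropped (falls free faster than 0.7 m/s, about 25 mm) (contact force between wheel_large and the fingers below 0.02 N and linear speed of wheel_large above 0.7 m/s).
It fails at once if the stone is dropped (falls free faster than 0.7 m/s, about 25 mm) (contact force between stone and the fingers below 0.02 N and linear speed of stone above 0.7 m/s).
It fails at once if a wheel is tipped over (more than 45 degrees) (angle between any of wheel_small, wheel_medium, wheel_large's own z axis and vertical above 0.785 rad).
It also fails if it takes over 128 s, if anything falls off the work surface, if the arm or the gripper's body presses on something with over 40 N, if the wrist force passes 120 N, or if a joint passes its speed limit or range.

## Working session

There is one attempt and no reset: what is moved stays moved. The work goes in short steps, Python scripts to look and compute and a tool call to move; the robot and the scene stay as the last step left them, time stands still between calls to the robot, and variables do not carry over. Pictures are saved under pics/ and viewed, at most 15 in all, crops included, and the job is handed in when it is done.

Besides the shell and the picture viewer there is one more tool, called after ">>>" in YAML: its name, and indented under it one key for each argument. servo_tool: Moves the arm, as the interface text tells. Its arguments: {"type":"object","properties":{"steps":{"type":"array","items":{"type":"number"}},"gripper":{"type":"number"},"force":{"type":"number"}},"required":["steps"]}

```bash
mkdir -p pics && cat > h.py <<'E'
import numpy as np, cv2
from plant import *
def ray(s,uv,st=None):
    K=np.array([[s['fx'],0,s['cx']],[0,s['fy'],s['cy']],[0,0,1.]])
    p=cv2.undistortPoints(np.array([[uv]],float),K,np.array([s['k1'],0,0,0.]))[0,0]
    d=np.array([p[0],p[1],1.])
    if 'R' in s and s.get('R') is not None:
        R=np.array(s['R']);o=-R.T@np.array(s['t']);d=R.T@d
    else:
        T=np.array(s['tool_from_camera']);Rt=np.array(st['tcp_rot'])
        o=Rt@T[:3,3]+np.array(st['eef_pos']);d=Rt@T[:3,:3]@d
    return o,d/np.linalg.norm(d)
def at_z(s,uv,z,st=None):
    o,d=ray(s,uv,st);return o+d*(z-o[2])/d[2]
def tri(r1,r2):
    A=np.zeros((3,3));b=np.zeros(3)
    for o,d in (r1,r2):
        P=np.eye(3)-np.outer(d,d);A+=P;b+=P@o
    X=np.linalg.solve(A,b);return X,[np.linalg.norm((np.eye(3)-np.outer(d,d))@(X-o)) for o,d in (r1,r2)]
names=['wheel_small','wheel_medium','wheel_large','dish_small','dish_medium','dish_large','tray','ridge','stone','cover']
E
python3 - <<'E'
from h import *
np.set_printoptions(precision=4,suppress=True)
print(read_state())
S={}
for c in ('scene','side'):
    s=snapshot(c);cv2.imwrite(f'pics/{c}0.png',s['pixels'])
    print(c,s.keys(),s['fx'],s['k1'])
    for n in names:
        print(n,[(round(float(q['p']),2),np.round(q['at'],3).tolist()) for q in spot_in(n,s)])
E
```

```text
{'time_s': 0.0, 'joints': array([ 1.1193,  0.7071, -0.0277,  1.485 ,  0.022 ,  0.9509, -0.0755]), 'dq': array([ 0.0013, -0.0004, -0.0009, -0.0009, -0.001 ,  0.0013,  0.    ]), 'tau': array([ -0.0008, -88.3216,   1.2344, -23.6172,   0.0169,   0.0064,
        -0.    ]), 'eef_pos': array([ 0.229 , -0.5271,  0.2308]), 'tcp_rot': array([[ 0.9172,  0.3984, -0.0005],
       [ 0.3984, -0.9172,  0.001 ],
       [-0.    , -0.0011, -1.    ]]), 'force': array([ 0.3845,  0.0739, -0.2111]), 'torque': array([ 0.0441,  0.0009, -0.0474]), 'grip_force': 0.0, 'grip_width': 0.08509534194613091}
scene dict_keys(['pixels', 'fx', 'fy', 'cx', 'cy', 'k1', 'R', 't', 'shot']) 407.48903997986605 -0.03658003056464916
wheel_small [(0.73, [0.481, -0.083, 0.115])]
wheel_medium [(0.5, [0.482, -0.093, 0.091])]
wheel_large [(0.63, [0.498, -0.092, 0.062]), (0.28, [0.49, -0.027, 0.047])]
dish_small [(0.56, [0.565, -0.406, 0.005]), (0.54, [0.558, -0.316, 0.008])]
dish_medium [(0.93, [0.673, 0.075, 0.006])]
dish_large [(0.8, [0.529, 0.429, 0.006]), (0.58, [0.557, 0.309, 0.008]), (0.26, [0.672, 0.074, 0.007])]
tray [(0.96, [0.673, -0.106, 0.004])]
ridge [(0.68, [0.491, -0.03, 0.046]), (0.42, [0.477, -0.085, 0.117])]
stone []
cover [(0.72, [0.487, -0.029, 0.046]), (0.57, [0.672, 0.074, 0.008])]
side dict_keys(['pixels', 'fx', 'fy', 'cx', 'cy', 'k1', 'R', 't', 'shot']) 367.10388383044136 -0.03181117138522281
wheel_small [(0.6, [0.463, -0.086, 0.118])]
wheel_medium [(0.62, [0.458, -0.102, 0.091])]
wheel_large [(0.72, [0.457, -0.106, 0.066]), (0.48, [0.663, -0.11, 0.003])]
dish_small [(0.93, [0.569, -0.403, 0.003]), (0.69, [0.561, -0.313, 0.006])]
dish_medium [(0.88, [0.668, 0.072, 0.005]), (0.66, [0.662, -0.112, 0.003]), (0.53, [0.468, -0.037, 0.041])]
dish_large [(0.8, [0.525, 0.428, 0.002]), (0.6, [0.552, 0.305, 0.002])]
tray [(0.91, [0.664, -0.111, 0.003])]
ridge [(0.95, [0.468, -0.037, 0.042])]
stone []
cover [(0.58, [0.469, -0.039, 0.046])]
```

View pics/scene0.png

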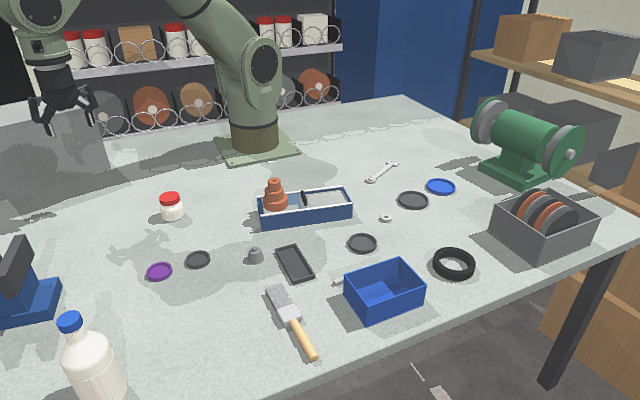

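View pics/side0.png

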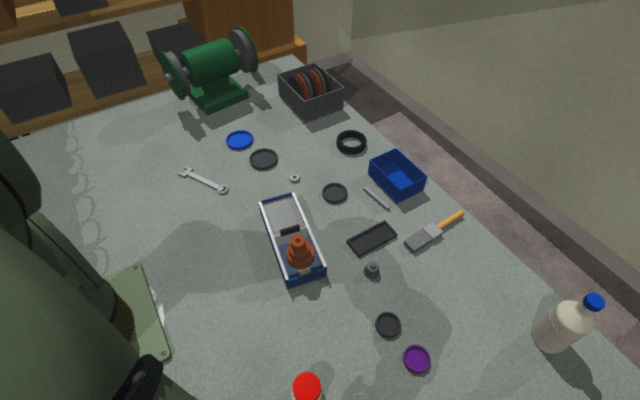

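The dark dishes are at scene (197,259), (362,243) and (413,200). The purple one at (159,271) and the blue one at (440,186) are the decoys. The stack is at (275,195) on the case and the tray at (295,264).

```bash
cat >> h.py <<'E'
from scipy.optimize import least_squares
def proj(s,X,st=None):
    K=np.array([[s['fx'],0,s['cx']],[0,s['fy'],s['cy']],[0,0,1.]])
    if 'R' in s and s.get('R') is not None: R=np.array(s['R']);t=np.array(s['t'])
    else:
        T=np.eye(4);T[:3,:3]=st['tcp_rot'];T[:3,3]=st['eef_pos'];M=np.linalg.inv(T@np.array(s['tool_from_camera']));R=M[:3,:3];t=M[:3,3]
    return cv2.projectPoints(np.array(X,float),cv2.Rodrigues(R)[0],t,K,np.array([s['k1'],0,0,0.]))[0][:,0]
def cyl(r,h,z0=0):
    a=np.linspace(0,2*np.pi,40,endpoint=False);c=np.c_[r*np.cos(a),r*np.sin(a)]
    return np.r_[np.c_[c,np.full(40,z0)],np.c_[c,np.full(40,z0+h)]]
def box(lx,ly,h): return np.array([[x*lx/2,y*ly/2,z] for x in(-1,1) for y in(-1,1) for z in(0,h)])
def feats(hull,yaw):
    m=cv2.moments(hull.astype(np.float32).reshape(-1,1,2));f=[m['m10']/m['m00'],m['m01']/m['m00']]
    if yaw: f+=[m['mu20']/m['m00']/8,m['mu11']/m['m00']/8,m['mu02']/m['m00']/8]
    return np.array(f)
def fit(views,model,p0,yaw=False):
    # views: (snap, region, state); p: x,y,z(,yaw)
    obs=[feats(cv2.convexHull(np.argwhere(m)[:,::-1].astype(np.float32)),yaw) for s,m,st in views]
    def f(p):
        c,n=(np.cos(p[3]),np.sin(p[3])) if yaw else (1,0)
        X=model@np.array([[c,n,0],[-n,c,0],[0,0,1]])+p[:3]
        return np.concatenate([feats(cv2.convexHull(proj(s,X,st).astype(np.float32)),yaw)-o for (s,m,st),o in zip(views,obs)])
    r=least_squares(f,p0,diff_step=1e-3,x_scale=[.1,.1,.1]+[1]*yaw);return r.x,r.fun
E
python3 - <<'E'
from h import *
np.set_printoptions(precision=4,suppress=True)
ss=[snapshot('scene'),snapshot('side')]
D=dict(wheel_small=(cyl(.017,.025),[.475,-.09,.094]),dish_small=(cyl(.028,.012),[.56,-.315,0.001]),dish_medium=(cyl(.036,.012),[.67,.073,.001]),dish_large=(cyl(.044,.012),[.555,.307,.001]),tray=(box(.124,.054,.012),[.668,-.108,.001,.1]))
for n,(m,p0) in D.items():
    v=[]
    for s in ss:
        best=min(((np.linalg.norm(np.argwhere(o['region']).mean(0)[::-1]-proj(s,[p0[:3]])[0]),i,o) for i,o in enumerate(outline_of(n,s)) if o['region'].any()),default=None)
        print(n,best and (best[0],best[2]['p'],best[2]['region'].sum()))
        if best and best[0]<15: v.append((s,best[2]['region'],None))
    for y0 in ([.1,.8,-.5] if n=='tray' else [0]):
        if n=='tray': p0[3]=y0
        print('  ',*fit(v,m,p0,n=='tray'))
E
```

```text
wheel_small (np.float64(6.908448649414369), 0.64, np.int64(150))
wheel_small (np.float64(5.776868680218328), 0.66, np.int64(223))
   [ 0.4668 -0.0841  0.0957] [-0.2102  0.175  -0.1145 -0.2054]
dish_small (np.float64(1.846964736146402), 0.74, np.int64(357))
dish_small (np.float64(1.9731696243828005), 0.8, np.int64(540))
   [ 0.5605 -0.3128  0.0011] [ 0.1784 -0.0902  0.1173  0.1415]
dish_medium (np.float64(2.3640219970410428), 0.92, np.int64(475))
dish_medium (np.float64(0.9215340209822159), 0.64, np.int64(425))
   [0.6691 0.0711 0.0027] [-0.1245  0.1153 -0.0875 -0.1746]
dish_large (np.float64(1.8803455009612238), 0.92, np.int64(472))
dish_large (np.float64(0.9440332790125328), 0.76, np.int64(475))
   [0.5561 0.3064 0.0017] [-0.242   0.2837 -0.144  -0.3709]
tray (np.float64(1.7572486569503458), 0.85, np.int64(991))
tray (np.float64(0.24074274826089312), 0.88, np.int64(972))
   [ 0.6661 -0.1105  0.0024  0.0065] [-0.3172  0.2097 -0.1523  0.3462  0.8723 -0.32   -0.3752 -0.0696 -0.3898
  0.3122]
   [ 0.6661 -0.1105  0.0024  0.007 ] [-0.3175  0.2094 -0.1406  0.3527  0.8664 -0.32   -0.3741 -0.0802 -0.3938
  0.3195]
   [ 0.6661 -0.1105  0.0024  0.0072] [-0.3203  0.2062 -0.1375  0.3544  0.8651 -0.3165 -0.3756 -0.0824 -0.395
  0.3215]
```

>>> servo_tool:
  steps: [0,0,-5,0,0,0,0,0,-5,0,0,0,0,0,-3,0,0,0]

```text
time_s: 2.0
eef_pos: [0.2292, -0.5276, 0.3649]
tcp_rot: [[0.917, 0.398, 0.001], [0.398, -0.917, -0.003], [0.0, 0.003, -1.0]]
force: [0.0, -0.5, -0.4]
grip_width: 0.0853
grip_force: 0.0
```

```bash
cat >> h.py <<'E'
def plan(x,y,z,yaw=None,n=None):
    """rows to go straight to x,y,z (m) with tool x at yaw (deg), tool down"""
    s=read_state();p=np.array(s['eef_pos']);R=np.array(s['tcp_rot']);a0=np.degrees(np.arctan2(R[1,0],R[0,0]))
    dy=0 if yaw is None else (yaw-a0+180)%360-180
    d=np.array([x,y,z])-p
    n=n or int(max(1,np.ceil(np.linalg.norm(d)/.045),np.ceil(abs(dy)/8)))
    # level correction: small tilt
    out=[]
    for i in range(n):
        a=np.radians(a0+dy*i/n);tx=np.array([np.cos(a),np.sin(a),0]);ty=np.array([np.sin(a),-np.cos(a),0])
        st=d/n*100;out+=[[round(float(st@tx),2),round(float(st@ty),2),round(float(-st[2]),2),0,0,round(-dy/n,2)]]
    print('n',n,'dist',np.round(d,4),'dyaw',round(dy,2));print(sum(out,[]))
E
python3 - <<'E'
from h import *
plan(.44,-.084,.30,90,12)
E
```

```text
n 12 dist [ 0.2108  0.4436 -0.0649] dyaw 66.52
[3.08, -2.69, 0.54, 0, 0, np.float64(-5.54), 3.33, -2.38, 0.54, 0, 0, np.float64(-5.54), 3.54, -2.05, 0.54, 0, 0, np.float64(-5.54), 3.73, -1.7, 0.54, 0, 0, np.float64(-5.54), 3.87, -1.33, 0.54, 0, 0, np.float64(-5.54), 3.98, -0.95, 0.54, 0, 0, np.float64(-5.54), 4.05, -0.56, 0.54, 0, 0, np.float64(-5.54), 4.09, -0.16, 0.54, 0, 0, np.float64(-5.54), 4.09, 0.23, 0.54, 0, 0, np.float64(-5.54), 4.04, 0.63, 0.54, 0, 0, np.float64(-5.54), 3.97, 1.01, 0.54, 0, 0, np.float64(-5.54), 3.85, 1.39, 0.54, 0, 0, np.float64(-5.54)]
```

>>> servo_tool:
  steps: [3.08,-2.69,0.54,0,0,-5.54,3.33,-2.38,0.54,0,0,-5.54,3.54,-2.05,0.54,0,0,-5.54,3.73,-1.7,0.54,0,0,-5.54,3.87,-1.33,0.54,0,0,-5.54,3.98,-0.95,0.54,0,0,-5.54,4.05,-0.56,0.54,0,0,-5.54,4.09,-0.16,0.54,0,0,-5.54,4.09,0.23,0.54,0,0,-5.54,4.04,0.63,0.54,0,0,-5.54,3.97,1.01,0.54,0,0,-5.54,3.85,1.39,0.54,0,0,-5.54]

```text
time_s: 3.2
eef_pos: [0.4404, -0.0822, 0.2965]
tcp_rot: [[-0.003, 1.0, 0.0], [1.0, 0.003, -0.0], [-0.0, 0.0, -1.0]]
force: [0.4, -0.2, -0.4]
grip_width: 0.0855
grip_force: 0.0
```

```bash
python3 - <<'E'
from h import *
np.set_printoptions(precision=4,suppress=True)
st=read_state();s=snapshot('wrist');cv2.imwrite('pics/w1.png',s['pixels'])
print(st['eef_pos'],st['joints']);print(s['tool_from_camera'],s['fx'])
for n in names: print(n,[(round(float(q['p']),2),np.round(q['at'],3).tolist()) for q in spot_in(n,s)])
E
```

```text
[ 0.4404 -0.0822  0.2965] [ 0.355   0.4504 -0.3857  1.7984  0.2056  0.9317 -0.1161]
[[ 0.0004 -0.9495 -0.3137  0.0805]
 [ 1.      0.0002  0.0005 -0.0009]
 [-0.0004 -0.3137  0.9495 -0.1426]
 [ 0.      0.      0.      1.    ]] 326.7682401960563
wheel_small [(0.84, [0.468, -0.08, 0.12])]
wheel_medium [(0.88, [0.471, -0.074, 0.097])]
wheel_large [(0.67, [0.47, -0.063, 0.067]), (0.62, [0.465, -0.074, 0.094])]
dish_small [(0.86, [0.562, -0.317, 0.002]), (0.56, [0.566, -0.406, 0.004])]
dish_medium [(0.87, [0.674, 0.074, 0.006])]
dish_large []
tray [(0.85, [0.668, -0.112, 0.01])]
ridge []
stone []
cover [(0.92, [0.479, -0.034, 0.046])]
```

View pics/w1.png

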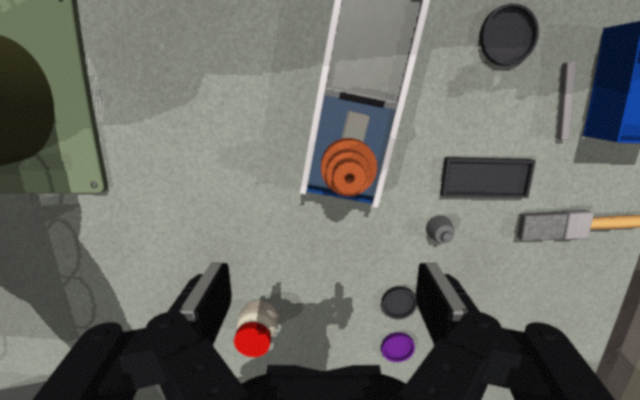

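The stack's bore is at (350,177). The case's white sides run from (330,30) to (304,192) on the left and (424,20) to (377,205) on the right. The ridge is at (362,100).

```bash
python3 - <<'E'
from h import *
np.set_printoptions(precision=4,suppress=True)
st=read_state();s=snapshot('wrist');g=s['pixels']
for n,z,uv in [('bore',.119,(350,177.5)),('L0',.049,(334,0)),('L1',.049,(304,192)),('R0',.049,(427,0)),('R1',.049,(376.5,206)),('ridge L',.064,(341,94.5)),('ridge R',.064,(384,100))]: print(n,at_z(s,uv,z,st))
sc=[snapshot('scene'),snapshot('side')]
for n,m,p0 in [('wheel_small',cyl(.017,.025),[.467,-.084,.095]),('wheel_medium',cyl(.025,.025),[.467,-.084,.07]),('tray',box(.124,.054,.012),[.666,-.11,.001,0.])]:
    v=[]
    for q in [(s,st)]+([(c,None) for c in sc] if n!='wheel_medium' else []):
        o=outline_of(n,q[0]); 
        if o: v.append((q[0],o[0]['region'],q[1]));print(o[0]['p'],o[0]['region'].sum())
    if n!='wheel_medium':print(n,*fit(v,m,p0,n=='tray'))
# white edge directions
hsv=cv2.cvtColor(g,cv2.COLOR_BGR2HSV);w=((hsv[...,2]>215)&(hsv[...,1]<40)).astype(np.uint8);w[215:]=0;w[:,:290]=0;w[:,440:]=0
for nme,(a,b) in dict(L=(300,345),R=(370,435)).items():
    P=[]
    for r in range(10,190,5):
        c=np.flatnonzero(w[r,a:b])
        if len(c)>2: P.append(at_z(s,(a+c.mean(),r),.049,st))
    P=np.array(P);f=np.polyfit(P[:,1],P[:,0],1);print(nme,len(P),'dx/dy',f[0],'x at y=-.08',np.polyval(f,-.08),np.std(P[:,0]-np.polyval(f,P[:,1])))
E
```

```text
bore [ 0.4661 -0.0845  0.119 ]
L0 [0.4509 0.0935 0.049 ]
L1 [ 0.4151 -0.1207  0.049 ]
R0 [0.5509 0.0947 0.049 ]
R1 [ 0.5065 -0.1394  0.049 ]
ridge L [ 0.4588 -0.0044  0.064 ]
ridge R [ 0.5064 -0.0101  0.064 ]
0.79 926
0.43 155
wheel_small [ 0.4661 -0.0832  0.0951] [-0.0258  0.0614  0.1654  0.0247]
0.87 839
0.57 3678
0.77 901
0.56 958
tray [ 0.667  -0.1094  0.0005 -0.0004] [-0.0294  0.1603  0.1297 -0.0403  0.2569 -0.2595  0.3486  0.4467  0.2629
  1.5404 -0.5409 -0.2042  0.3301 -0.5136  0.4199]
L 17 dx/dy 0.19343428669977425 x at y=-.08 0.4209739565278919 0.0003187711678214356
R 19 dx/dy 0.18816570313431877 x at y=-.08 0.5163344106255305 0.00026214324819555493
```

```bash
python3 - <<'E'
from h import *
plan(.466,-.084,.16,79.2,4)
E
```

```text
n 4 dist [ 0.0261 -0.0002 -0.1365] dyaw -10.76
[-0.0, 0.65, 3.41, 0, 0, np.float64(2.69), 0.03, 0.65, 3.41, 0, 0, np.float64(2.69), 0.06, 0.65, 3.41, 0, 0, np.float64(2.69), 0.09, 0.65, 3.41, 0, 0, np.float64(2.69)]
```

>>> servo_tool:
  steps: [0,0.65,3.41,0,0,2.69,0.03,0.65,3.41,0,0,2.69,0.06,0.65,3.41,0,0,2.69,0.09,0.65,3.41,0,0,2.69,0,0,0,0,0,0,0,0,0,0,0,0]

```text
time_s: 4.85
eef_pos: [0.4659, -0.0837, 0.1608]
tcp_rot: [[0.186, 0.983, -0.001], [0.983, -0.186, 0.0], [0.0, -0.001, -1.0]]
force: [-0.5, 0.2, 0.7]
grip_width: 0.0855
grip_force: 0.0
```

```bash
sed -i 's/round(-dy\/n,2)/round(float(-dy\/n),2)/' h.py && python3 - <<'E'
from h import *
plan(.466,-.084,.1025,79.2,4)
E
```

```text
n 4 dist [ 0.0001 -0.0003 -0.0583] dyaw -0.1
[-0.01, 0.0, 1.46, 0, 0, 0.02, -0.01, 0.0, 1.46, 0, 0, 0.02, -0.01, 0.0, 1.46, 0, 0, 0.02, -0.01, 0.0, 1.46, 0, 0, 0.02]
```

>>> servo_tool:
  steps: [0,0,2,0,0,0,0,0,2,0,0,0,0,0,1.8,0,0,0,0,0,0,0,0,0]

```text
time_s: 5.25
eef_pos: [0.4659, -0.0839, 0.1025]
tcp_rot: [[0.186, 0.982, -0.0], [0.982, -0.186, 0.0], [0.0, -0.0, -1.0]]
force: [-0.0, -0.4, -0.9]
grip_width: 0.0853
grip_force: 0.0
```

>>> servo_tool:
  steps: [0,0,0,0,0,0,0,0,0,0,0,0,0,0,0,0,0,0,0,0,0,0,0,0,0,0,0,0,0,0,0,0,0,0,0,0]
  gripper: 0
  force: 30

```text
time_s: 5.85
eef_pos: [0.4664, -0.084, 0.103]
tcp_rot: [[0.187, 0.982, 0.001], [0.982, -0.187, -0.0], [-0.0, 0.001, -1.0]]
force: [-1.7, -1.0, 14.5]
grip_width: 0.0335
grip_force: 28.4
```

>>> servo_tool:
  steps: [0,0,-0.2,0,0,0,0,0,-0.8,0,0,0,0,0,-2,0,0,0,0,0,-4,0,0,0,0,0,-4,0,0,0,0,0,0,0,0,0]

```text
time_s: 6.45
eef_pos: [0.4673, -0.084, 0.2166]
tcp_rot: [[0.188, 0.982, 0.006], [0.982, -0.188, -0.001], [0.001, 0.006, -1.0]]
force: [0.8, -0.4, -1.9]
grip_width: 0.0332
grip_force: 30.1
```

```bash
python3 - <<'E'
from h import *
np.set_printoptions(precision=4,suppress=True)
st=read_state();s=snapshot('wrist');cv2.imwrite('pics/w2.png',s['pixels'])
sc=[snapshot('scene'),snapshot('side')]
for n,m in [('wheel_small',cyl(.017,.025)),('wheel_medium',cyl(.025,.025))]:
  for c,q in ((s,st),(sc[0],None),(sc[1],None)): print(n,[(round(float(o['p']),2),np.round(o['at'],3).tolist()) for o in spot_in(n,c)])
v=[(c,outline_of('wheel_small',c)) for c in sc]
v=[(c,o[0]['region'],None) for c,o in v if o]
print(st['eef_pos'],len(v));print(fit(v,cyl(.017,.025),list(st['eef_pos'])))
plan(.5605,-.3135,.16,None,7)
E
```

```text
wheel_small [(0.76, [0.468, -0.079, 0.23])]
wheel_small []
wheel_small [(0.55, [0.462, -0.09, 0.227])]
wheel_medium [(0.67, [0.472, -0.081, 0.095]), (0.55, [0.567, -0.288, 0.006])]
wheel_medium [(0.59, [0.477, -0.091, 0.092])]
wheel_medium [(0.85, [0.464, -0.095, 0.09])]
[ 0.4673 -0.084   0.2166] 2
(array([ 0.4673, -0.0842,  0.2032]), array([ 0.0141, -0.013 ,  0.0071,  0.014 ]))
n 7 dist [ 0.0946 -0.2297 -0.0518] dyaw 0
[-2.97, 1.94, 0.74, 0, 0, 0.0, -2.97, 1.94, 0.74, 0, 0, 0.0, -2.97, 1.94, 0.74, 0, 0, 0.0, -2.97, 1.94, 0.74, 0, 0, 0.0, -2.97, 1.94, 0.74, 0, 0, 0.0, -2.97, 1.94, 0.74, 0, 0, 0.0, -2.97, 1.94, 0.74, 0, 0, 0.0]
```

View pics/w2.png

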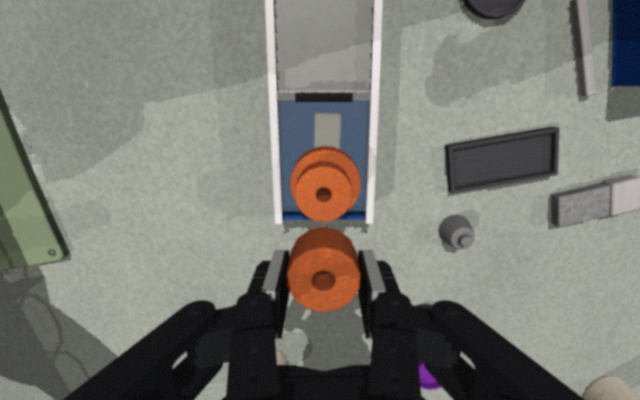

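Held level, and the rest of the stack at (325,190) is undisturbed.

>>> servo_tool:
  steps: [-2.97,1.94,0.74,0,0,0,-2.97,1.94,0.74,0,0,0,-2.97,1.94,0.74,0,0,0,-2.97,1.94,0.74,0,0,0,-2.97,1.94,0.74,0,0,0,-2.97,1.94,0.74,0,0,0,-2.97,1.94,0.74,0,0,0,0,0,3.5,0,0,0,0,0,3.5,0,0,0,0,0,3,0,0,0,0,0,0,0,0,0]

```text
time_s: 8.1
eef_pos: [0.5586, -0.3126, 0.0566]
tcp_rot: [[0.187, 0.982, -0.005], [0.982, -0.187, 0.003], [0.002, -0.006, -1.0]]
force: [0.6, -0.2, 0.5]
grip_width: 0.0335
grip_force: 30.1
```

```bash
python3 - <<'E'
from h import *
np.set_printoptions(precision=4,suppress=True)
st=read_state()
s=snapshot('wrist');sc=[snapshot('scene'),snapshot('side')]
cv2.imwrite('pics/w3.png',s['pixels'])
cv2.imwrite('pics/s3.png',np.hstack([cv2.resize(sc[0]['pixels'][200:310,130:270],None,fx=2.8,fy=2.8),cv2.resize(sc[1]['pixels'][270:380,320:460],None,fx=2.8,fy=2.8)]))
plan(.5605,-.313,.02,79.2,3)
E
```

```text
n 3 dist [-0.0006  0.0007 -0.0418] dyaw 0.0
[0.02, -0.02, 1.39, 0, 0, -0.0, 0.02, -0.02, 1.39, 0, 0, -0.0, 0.02, -0.02, 1.39, 0, 0, -0.0]
```

View pics/s3.png

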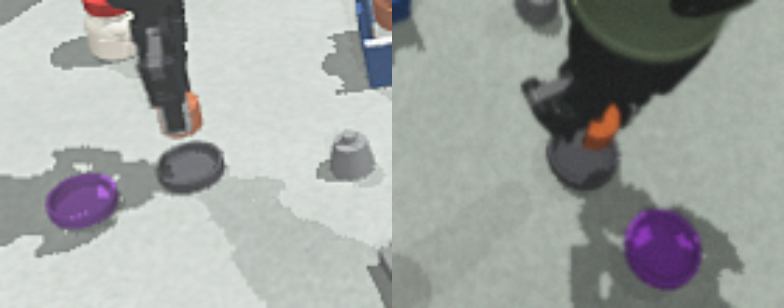

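The wheel hangs over the dark dish, not the purple one. Lowering it.

>>> servo_tool:
  steps: [0,0,2,0,0,0,0,0,1.5,0,0,0,0,0,0.7,0,0,0,0,0,0.4,0,0,0,0,0,0,0,0,0]

```text
time_s: 8.75
eef_pos: [0.5605, -0.3135, 0.0144]
tcp_rot: [[0.187, 0.982, -0.0], [0.982, -0.187, 0.0], [0.0, -0.0, -1.0]]
force: [0.1, -0.5, -0.1]
grip_width: 0.0327
grip_force: 30.1
```

>>> servo_tool:
  steps: [0,0,0.1,0,0,0,0,0,0.1,0,0,0,0,0,0,0,0,0]

```text
time_s: 9.05
eef_pos: [0.5608, -0.3137, 0.0132]
tcp_rot: [[0.187, 0.982, 0.001], [0.982, -0.187, -0.0], [-0.0, 0.001, -1.0]]
force: [-2.1, 2.0, 7.9]
grip_width: 0.0333
grip_force: 30.8
```

>>> servo_tool:
  steps: [0,0,0,0,0,0,0,0,0,0,0,0,0,0,0,0,0,0,0,0,0,0,0,0]
  gripper: 0.75

```text
time_s: 9.45
eef_pos: [0.5604, -0.3135, 0.0123]
tcp_rot: [[0.187, 0.982, -0.0], [0.982, -0.187, 0.0], [0.0, -0.0, -1.0]]
force: [0.7, 0.3, -0.8]
grip_width: 0.0641
grip_force: 0.0
```

>>> servo_tool:
  steps: [0,0,-1,0,0,0,0,0,-3,0,0,0,0,0,-4,0,0,0,0,0,-4,0,0,0,0,0,-3,0,0,0]
  gripper: 1

```text
time_s: 9.95
eef_pos: [0.5608, -0.3136, 0.1656]
tcp_rot: [[0.187, 0.982, 0.002], [0.982, -0.187, -0.001], [-0.0, 0.002, -1.0]]
force: [-0.0, -0.4, 0.3]
grip_width: 0.0854
grip_force: 0.0
```

```bash
python3 - <<'E'
from h import *
np.set_printoptions(precision=4,suppress=True)
st=read_state()
s=snapshot('wrist');sc=[snapshot('scene'),snapshot('side')]
v=[]
for c,q in ((s,st),(sc[0],None),(sc[1],None)):
    for n in ('wheel_small','wheel_medium'):
        print(n,[(round(float(o['p']),2),np.round(o['at'],3).tolist()) for o in spot_in(n,c)])
o=outline_of('wheel_small',s)
if o: print(fit([(s,o[0]['region'],st)],cyl(.017,.025),[.56,-.313,.004]))
o=outline_of('wheel_medium',sc[1])
v=[(sc[1],o[0]['region'],None)]
plan(.466,-.084,.18,79.2,7)
E
```

```text
wheel_small [(0.79, [0.562, -0.311, 0.027])]
wheel_medium []
wheel_small [(0.67, [0.569, -0.315, 0.028]), (0.64, [0.491, -0.027, 0.046])]
wheel_medium [(0.76, [0.474, -0.088, 0.093])]
wheel_small [(0.7, [0.474, -0.035, 0.044]), (0.58, [0.557, -0.31, 0.027])]
wheel_medium [(0.84, [0.462, -0.098, 0.091]), (0.18, [0.474, -0.032, 0.039])]
(array([ 0.5605, -0.3127,  0.0039]), array([-0.,  0.]))
n 7 dist [-0.0943  0.2294  0.0183] dyaw -0.0
[2.97, -1.94, -0.26, 0, 0, 0.0, 2.97, -1.94, -0.26, 0, 0, 0.0, 2.97, -1.94, -0.26, 0, 0, 0.0, 2.97, -1.94, -0.26, 0, 0, 0.0, 2.97, -1.94, -0.26, 0, 0, 0.0, 2.97, -1.94, -0.26, 0, 0, 0.0, 2.97, -1.94, -0.26, 0, 0, 0.0]
```

>>> servo_tool:
  steps: [2.97,-1.94,-0.6,0,0,0,2.97,-1.94,-0.6,0,0,0,2.97,-1.94,-0.6,0,0,0,2.97,-1.94,-0.6,0,0,0,2.97,-1.94,-0.6,0,0,0,2.97,-1.94,-0.6,0,0,0,2.97,-1.94,-0.6,0,0,0,0,0,0,0,0,0]

```text
time_s: 11.3
eef_pos: [0.4652, -0.0801, 0.2052]
tcp_rot: [[0.183, 0.983, 0.001], [0.983, -0.183, 0.001], [0.001, 0.0, -1.0]]
force: [0.3, -0.6, -0.7]
grip_width: 0.0856
grip_force: 0.0
```

```bash
cat > m.py <<'E'
from h import *
import sys
np.set_printoptions(precision=4,suppress=True)
def meas(n,r,z,p0):
    st=read_state();s=snapshot('wrist');cv2.imwrite(f'pics/m_{n}.png',s['pixels'])
    o=outline_of(n,s);print(n,[(q['p'],int(q['region'].sum())) for q in o])
    # top-face-visible model with z pinned: use lsq on xy only
    c=feats(cv2.convexHull(np.argwhere(o[0]['region'])[:,::-1].astype(np.float32)),False)
    f=lambda p: feats(cv2.convexHull(proj(s,cyl(r,.025,z)+[p[0],p[1],0],st).astype(np.float32)),False)-c
    print('xy',least_squares(f,p0,diff_step=1e-3).x)
    g=s['pixels'];m=o[0]['region'];bx=np.argwhere(m);print('bbox',bx.min(0),bx.max(0))
    dark=np.argwhere(m&(g.max(2)<90));print('bore?',at_z(s,dark.mean(0)[::-1],z+.025,st) if len(dark) else None,len(dark))
E
python3 - <<'E'
from m import *
meas('wheel_medium',.025,.069,[.466,-.084])
v=[]
for c in ('scene','side'):
    s=snapshot(c);o=outline_of('wheel_medium',s);v.append((s,o[0]['region'],None))
print(fit(v,cyl(.025,.025),[.466,-.084,.07]))
plan(.466,-.084,.075,79.2,5)
E
```

```text
wheel_medium [(0.91, 2925)]
xy [ 0.4674 -0.0859]
bbox [168 299] [231 357]
bore? [ 0.4659 -0.0881  0.094 ] 45
(array([ 0.4691, -0.087 ,  0.0709]), array([-0.2638,  0.2141, -0.1466, -0.2568]))
n 5 dist [-0.0001  0.0006 -0.129 ] dyaw 0.07
[0.01, -0.0, 2.58, 0, 0, -0.01, 0.01, -0.0, 2.58, 0, 0, -0.01, 0.01, -0.0, 2.58, 0, 0, -0.01, 0.01, -0.0, 2.58, 0, 0, -0.01, 0.01, -0.0, 2.58, 0, 0, -0.01]
```

View pics/m_wheel_medium.png

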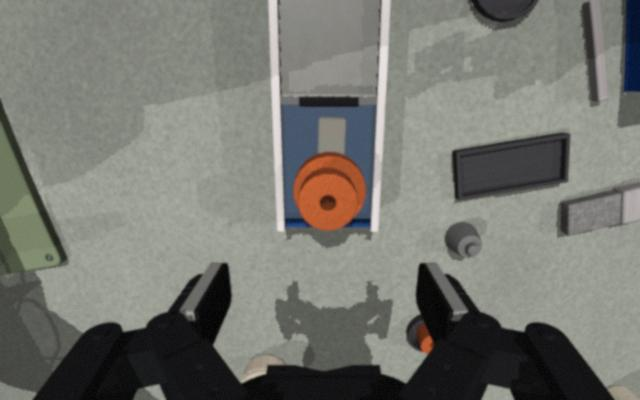

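>>> servo_tool:
  steps: [-0.1,0,3.5,0,0,0,-0.1,0,3.5,0,0,0,-0.04,0,3,0,0,0,0,0,2,0,0,0,0,0,0.8,0,0,0,0,0,0,0,0,0]

```text
time_s: 12.2
eef_pos: [0.4653, -0.0864, 0.0757]
tcp_rot: [[0.188, 0.982, -0.001], [0.982, -0.188, 0.0], [-0.0, -0.001, -1.0]]
force: [-0.4, -0.1, 0.6]
grip_width: 0.0857
grip_force: 0.0
```

>>> servo_tool:
  steps: [0,0,0,0,0,0,0,0,0,0,0,0,0,0,0,0,0,0,0,0,0,0,0,0,0,0,0,0,0,0]
  gripper: 0
  force: 35

```text
time_s: 12.7
eef_pos: [0.466, -0.0864, 0.0773]
tcp_rot: [[0.188, 0.982, 0.002], [0.982, -0.188, -0.0], [0.0, 0.002, -1.0]]
force: [-1.6, -0.5, 14.0]
grip_width: 0.0487
grip_force: 33.7
```

>>> servo_tool:
  steps: [0,0,-0.2,0,0,0,0,0,-0.8,0,0,0,0,0,-2,0,0,0,0,0,-4,0,0,0,0,0,-4,0,0,0,0,0,0,0,0,0]

```text
time_s: 13.3
eef_pos: [0.4669, -0.0864, 0.1909]
tcp_rot: [[0.188, 0.982, 0.006], [0.982, -0.188, -0.001], [0.0, 0.006, -1.0]]
force: [0.2, -0.5, -2.5]
grip_width: 0.0483
grip_force: 36.8
```

```bash
python3 - <<'E'
from m import *
st=read_state();v=[]
s=snapshot('wrist');cv2.imwrite('pics/w4.png',s['pixels'])
for c in ('scene','side'):
    s=snapshot(c);o=outline_of('wheel_medium',s)
    if o: v.append((s,o[0]['region'],None))
print(st['eef_pos'],len(v),fit(v,cyl(.025,.025),list(st['eef_pos'])))
plan(.669,.0715,.12,79.2,7)
E
```

```text
[ 0.4669 -0.0864  0.1909] 2 (array([ 0.4655, -0.0868,  0.1794]), array([-0.1696,  0.152 , -0.0866, -0.167 ]))
n 7 dist [ 0.2039  0.1577 -0.0657] dyaw -0.0
[2.76, 2.44, 0.94, 0, 0, 0.0, 2.76, 2.44, 0.94, 0, 0, 0.0, 2.76, 2.44, 0.94, 0, 0, 0.0, 2.76, 2.44, 0.94, 0, 0, 0.0, 2.76, 2.44, 0.94, 0, 0, 0.0, 2.76, 2.44, 0.94, 0, 0, 0.0, 2.76, 2.44, 0.94, 0, 0, 0.0]
```

View pics/w4.png

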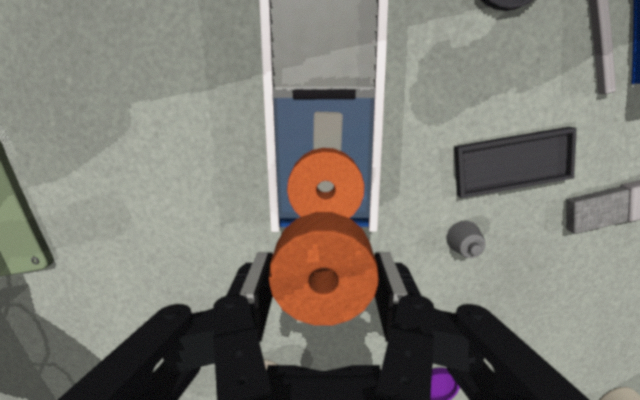

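The medium wheel is held level, and the large one at (326,188) is undisturbed.

>>> servo_tool:
  steps: [2.76,2.44,0.94,0,0,0,2.76,2.44,0.94,0,0,0,2.76,2.44,0.94,0,0,0,2.76,2.44,0.94,0,0,0,2.76,2.44,0.94,0,0,0,2.76,2.44,0.94,0,0,0,2.76,2.44,0.94,0,0,0,0,0,3,0,0,0,0,0,3,0,0,0,0,0,2,0,0,0,0,0,0,0,0,0,0,0,0,0,0,0]

```text
time_s: 14.75
eef_pos: [0.6694, 0.0717, 0.0405]
tcp_rot: [[0.187, 0.982, -0.001], [0.982, -0.187, -0.0], [-0.0, -0.001, -1.0]]
force: [0.5, 0.2, -0.8]
grip_width: 0.0484
grip_force: 36.8
```

```bash
python3 - <<'E'
from m import *
plan(.669,.0715,.013,79.2,3)
sc=[snapshot('scene'),snapshot('side')]
cv2.imwrite('pics/s4.png',np.hstack([cv2.resize(sc[0]['pixels'][180:290,290:430],None,fx=2.8,fy=2.8),cv2.resize(sc[1]['pixels'][140:250,270:410],None,fx=2.8,fy=2.8)]))
E
```

```text
n 3 dist [-0.0004 -0.0002 -0.0275] dyaw -0.01
[-0.01, -0.01, 0.92, 0, 0, 0.0, -0.01, -0.01, 0.92, 0, 0, 0.0, -0.01, -0.01, 0.92, 0, 0, 0.0]
```

View pics/s4.png

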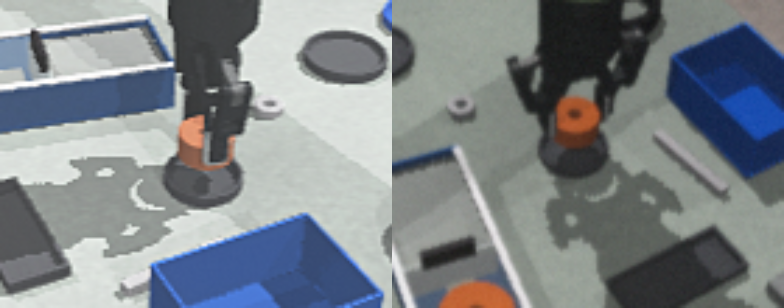

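The wheel is centred over the dark medium dish. Lowering it.

>>> servo_tool:
  steps: [0,0,1.5,0,0,0,0,0,0.8,0,0,0,0,0,0.4,0,0,0,0,0,0,0,0,0]

```text
time_s: 15.25
eef_pos: [0.6694, 0.0716, 0.0131]
tcp_rot: [[0.187, 0.982, -0.001], [0.982, -0.187, -0.0], [-0.0, -0.001, -1.0]]
force: [-0.3, -0.4, -1.7]
grip_width: 0.0483
grip_force: 36.8
```

>>> servo_tool:
  steps: [0,0,0.1,0,0,0,0,0,0.1,0,0,0,0,0,0,0,0,0]

```text
time_s: 15.55
eef_pos: [0.6697, 0.0716, 0.0126]
tcp_rot: [[0.187, 0.982, 0.0], [0.982, -0.187, 0.0], [0.0, 0.0, -1.0]]
force: [-7.3, -1.3, 17.9]
grip_width: 0.0484
grip_force: 38.3
```

>>> servo_tool:
  steps: [0,0,-0.1,0,0,0,0,0,0,0,0,0,0,0,0,0,0,0,0,0,0,0,0,0]
  gripper: 0.85

```text
time_s: 15.95
eef_pos: [0.6695, 0.0716, 0.0124]
tcp_rot: [[0.187, 0.982, -0.0], [0.982, -0.187, 0.0], [0.0, -0.0, -1.0]]
force: [-0.1, -0.7, -0.2]
grip_width: 0.0723
grip_force: 0.0
```

>>> servo_tool:
  steps: [0,0,-1,0,0,0,0,0,-3,0,0,0,0,0,-4,0,0,0,0,0,-4,0,0,0,0,0,-4,0,0,0]
  gripper: 1

```text
time_s: 16.45
eef_pos: [0.6694, 0.0716, 0.175]
tcp_rot: [[0.187, 0.982, 0.0], [0.982, -0.187, 0.0], [0.0, 0.0, -1.0]]
force: [-0.1, -0.8, -0.4]
grip_width: 0.0853
grip_force: 0.0
```

```bash
python3 - <<'E'
from m import *
meas('wheel_medium',.025,.004,[.669,.0715])
plan(.4665,-.087,.20,79.2,7)
E
```

```text
wheel_medium [(0.73, 2275)]
xy [0.6691 0.0726]
bbox [154 297] [209 350]
bore? [0.6663 0.0738 0.029 ] 5
n 7 dist [-0.205  -0.1589  0.0214] dyaw 0.02
[-2.78, -2.45, -0.31, 0, 0, -0.0, -2.78, -2.45, -0.31, 0, 0, -0.0, -2.78, -2.45, -0.31, 0, 0, -0.0, -2.78, -2.45, -0.31, 0, 0, -0.0, -2.78, -2.45, -0.31, 0, 0, -0.0, -2.78, -2.45, -0.31, 0, 0, -0.0, -2.78, -2.45, -0.31, 0, 0, -0.0]
```

Medium is seated. Back to the large wheel.

>>> servo_tool:
  steps: [-2.78,-2.45,-0.31,0,0,0,-2.78,-2.45,-0.31,0,0,0,-2.78,-2.45,-0.31,0,0,0,-2.78,-2.45,-0.31,0,0,0,-2.78,-2.45,-0.31,0,0,0,-2.78,-2.45,-0.31,0,0,0,-2.78,-2.45,-0.31,0,0,0,0,0,0,0,0,0,0,0,0,0,0,0]

```text
time_s: 17.45
eef_pos: [0.4647, -0.0878, 0.1947]
tcp_rot: [[0.188, 0.982, 0.001], [0.982, -0.188, -0.0], [0.0, 0.001, -1.0]]
force: [-0.1, 0.6, -0.1]
grip_width: 0.0854
grip_force: 0.0
```

```bash
python3 - <<'E'
from m import *
meas('wheel_large',.033,.044,[.466,-.087])
v=[]
for c in ('scene','side'):
    s=snapshot(c);o=outline_of('wheel_large',s)
    print([(q['p'],int(q['region'].sum())) for q in o])
    if o: v.append((s,o[0]['region'],None))
print(fit(v,cyl(.033,.025),[.466,-.087,.044]))
plan(.4665,-.087,.05,79.2,5)
E
```

```text
wheel_large [(0.86, 4509)]
xy [ 0.4695 -0.0841]
bbox [145 291] [222 366]
bore? [ 0.4733 -0.0781  0.069 ] 22
[(0.96, 446)]
[(0.91, 636), (0.67, 31)]
(array([ 0.4698, -0.0845,  0.0458]), array([-0.2518,  0.2008, -0.142 , -0.2453]))
n 5 dist [ 0.0016 -0.     -0.144 ] dyaw -0.05
[0.01, 0.03, 2.88, 0, 0, 0.01, 0.01, 0.03, 2.88, 0, 0, 0.01, 0.01, 0.03, 2.88, 0, 0, 0.01, 0.01, 0.03, 2.88, 0, 0, 0.01, 0.01, 0.03, 2.88, 0, 0, 0.01]
```

>>> servo_tool:
  steps: [0.12,0.14,4,0,0,0,0.12,0.14,4,0,0,0,0.1,0.12,3,0,0,0,0,0,2,0,0,0,0,0,1.5,0,0,0,0,0,0,0,0,0]

```text
time_s: 18.35
eef_pos: [0.4686, -0.0843, 0.0477]
tcp_rot: [[0.187, 0.982, -0.003], [0.982, -0.187, 0.0], [-0.0, -0.003, -1.0]]
force: [-0.0, -0.2, 0.8]
grip_width: 0.0856
grip_force: 0.0
```

>>> servo_tool:
  steps: [0,0,0,0,0,0,0,0,0,0,0,0,0,0,0,0,0,0,0,0,0,0,0,0,0,0,0,0,0,0]
  gripper: 0
  force: 45

```text
time_s: 18.85
eef_pos: [0.4696, -0.0848, 0.0504]
tcp_rot: [[0.187, 0.982, 0.002], [0.982, -0.187, 0.0], [0.0, 0.001, -1.0]]
force: [-1.3, 2.0, 8.5]
grip_width: 0.0637
grip_force: 47.3
```

>>> servo_tool:
  steps: [0,0,-0.2,0,0,0,0,0,-0.8,0,0,0,0,0,-2,0,0,0,0,0,-4,0,0,0,0,0,-4,0,0,0,0,0,0,0,0,0]

```text
time_s: 19.45
eef_pos: [0.4706, -0.0851, 0.164]
tcp_rot: [[0.188, 0.982, 0.007], [0.982, -0.188, -0.001], [0.0, 0.007, -1.0]]
force: [0.3, 0.1, -2.1]
grip_width: 0.0633
grip_force: 50.6
```

```bash
python3 - <<'E'
from m import *
st=read_state();v=[]
s=snapshot('wrist');cv2.imwrite('pics/w5.png',s['pixels'])
for c in ('scene','side'):
    s=snapshot(c);o=outline_of('wheel_large',s)
    if o: v.append((s,o[0]['region'],None))
print(st['eef_pos'],len(v),fit(v,cyl(.033,.025),list(st['eef_pos'])))
plan(.556,.3065,.11,100,10)
E
```

```text
[ 0.4706 -0.0851  0.164 ] 2 (array([ 0.4699, -0.0859,  0.1547]), array([-0.6055,  0.5297, -0.3172, -0.5971]))
n 10 dist [ 0.0872  0.3913 -0.0486] dyaw 20.79
[4.01, 0.12, 0.49, 0, 0, -2.08, 4.0, 0.27, 0.49, 0, 0, -2.08, 3.99, 0.41, 0.49, 0, 0, -2.08, 3.97, 0.56, 0.49, 0, 0, -2.08, 3.95, 0.7, 0.49, 0, 0, -2.08, 3.92, 0.85, 0.49, 0, 0, -2.08, 3.89, 0.99, 0.49, 0, 0, -2.08, 3.85, 1.13, 0.49, 0, 0, -2.08, 3.8, 1.27, 0.49, 0, 0, -2.08, 3.76, 1.4, 0.49, 0, 0, -2.08]
```

View pics/w5.png

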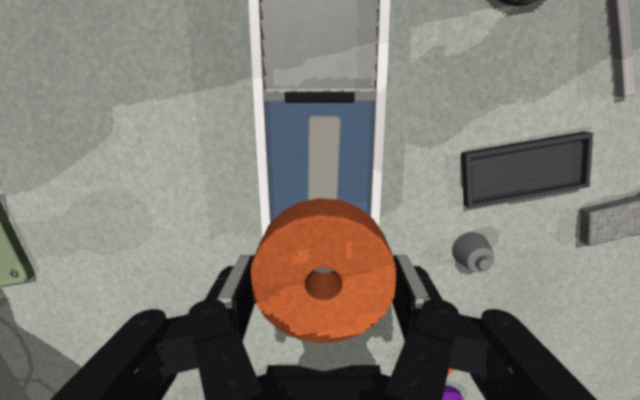

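The large wheel is held level at (323,275), and the stone is visible through the cover at (323,155).

>>> servo_tool:
  steps: [4.01,0.12,0.49,0,0,-2.08,4.0,0.27,0.49,0,0,-2.08,3.99,0.41,0.49,0,0,-2.08,3.97,0.56,0.49,0,0,-2.08,3.95,0.7,0.49,0,0,-2.08,3.92,0.85,0.49,0,0,-2.08,3.89,0.99,0.49,0,0,-2.08,3.85,1.13,0.49,0,0,-2.08,3.8,1.27,0.49,0,0,-2.08,3.76,1.4,0.49,0,0,-2.08,0,0,0,0,0,0,0,0,0,0,0,0]

```text
time_s: 20.9
eef_pos: [0.5557, 0.3069, 0.1087]
tcp_rot: [[-0.175, 0.985, -0.002], [0.985, 0.175, -0.001], [-0.001, -0.002, -1.0]]
force: [0.8, -1.4, -1.2]
grip_width: 0.0631
grip_force: 50.6
```

```bash
python3 - <<'E'
from m import *
plan(.556,.3065,.04,100,3)
sc=[snapshot('scene'),snapshot('side')]
cv2.imwrite('pics/s5.png',np.hstack([cv2.resize(sc[0]['pixels'][130:240,340:480],None,fx=2.8,fy=2.8),cv2.resize(sc[1]['pixels'][100:210,190:330],None,fx=2.8,fy=2.8)]))
E
```

```text
n 3 dist [ 0.0003 -0.0004 -0.0687] dyaw -0.07
[-0.01, 0.01, 2.29, 0, 0, 0.02, -0.01, 0.01, 2.29, 0, 0, 0.02, -0.01, 0.01, 2.29, 0, 0, 0.02]
```

View pics/s5.png

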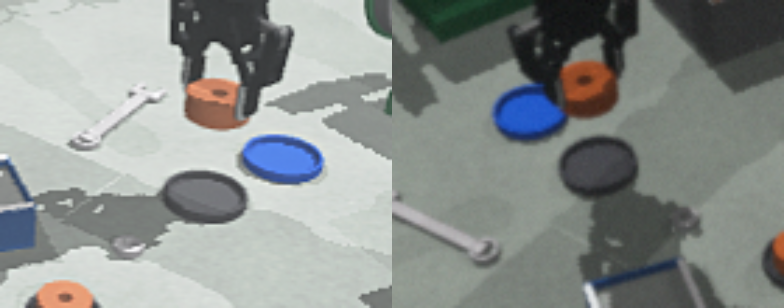

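>>> servo_tool:
  steps: [0,0,3.5,0,0,0,0,0,3,0,0,0,0,0,2,0,0,0,0,0,0.8,0,0,0,0,0,0,0,0,0]

```text
time_s: 21.5
eef_pos: [0.5563, 0.3058, 0.0168]
tcp_rot: [[-0.173, 0.985, -0.001], [0.985, 0.173, -0.001], [-0.001, -0.001, -1.0]]
force: [-0.2, -0.1, -2.3]
grip_width: 0.0632
grip_force: 50.6
```

>>> servo_tool:
  steps: [0,0,0.1,0,0,0,0,0,0.1,0,0,0,0,0,0.1,0,0,0,0,0,0,0,0,0]

```text
time_s: 21.9
eef_pos: [0.5566, 0.3066, 0.0146]
tcp_rot: [[-0.174, 0.985, 0.0], [0.985, 0.174, 0.0], [0.0, 0.0, -1.0]]
force: [-0.8, 0.7, -1.8]
grip_width: 0.0634
grip_force: 50.6
```

>>> servo_tool:
  steps: [0,0,0.1,0,0,0,0,0,0.1,0,0,0,0,0,0,0,0,0]

```text
time_s: 22.2
eef_pos: [0.5564, 0.3066, 0.0121]
tcp_rot: [[-0.174, 0.985, -0.0], [0.985, 0.174, -0.0], [0.0, -0.0, -1.0]]
force: [0.0, 0.7, -2.5]
grip_width: 0.0633
grip_force: 50.6
```

>>> servo_tool:
  steps: [0,0,0.1,0,0,0,0,0,0.1,0,0,0,0,0,0,0,0,0]

```text
time_s: 22.5
eef_pos: [0.5565, 0.3067, 0.0106]
tcp_rot: [[-0.174, 0.985, 0.0], [0.985, 0.174, 0.0], [0.0, 0.0, -1.0]]
force: [-0.9, -2.5, 5.9]
grip_width: 0.0631
grip_force: 51.4
```

Contact with the dish floor. Releasing.

>>> servo_tool:
  steps: [0,0,0,0,0,0,0,0,0,0,0,0,0,0,0,0,0,0,0,0,0,0,0,0]
  gripper: 1

```text
time_s: 22.9
eef_pos: [0.5565, 0.3067, 0.0102]
tcp_rot: [[-0.174, 0.985, -0.0], [0.985, 0.174, 0.0], [0.0, -0.0, -1.0]]
force: [0.5, -0.4, -0.3]
grip_width: 0.0851
grip_force: 0.0
```

>>> servo_tool:
  steps: [0,0,-1,0,0,0,0,0,-3,0,0,0,0,0,-4,0,0,0,0,0,-4,0,0,0,0,0,-3,0,0,0]

```text
time_s: 23.4
eef_pos: [0.5567, 0.3068, 0.1636]
tcp_rot: [[-0.174, 0.985, 0.002], [0.985, 0.174, 0.001], [0.001, 0.002, -1.0]]
force: [0.7, 0.2, 0.2]
grip_width: 0.085
grip_force: 0.0
```

```bash
python3 - <<'E'
from m import *
meas('wheel_large',.033,.004,[.556,.3065])
s=snapshot('wrist')
plan(.475,-.07,.20,79.2,10)
E
```

```text
wheel_large [(0.76, 4136)]
xy [0.5556 0.3074]
bbox [149 286] [221 359]
bore? [0.553  0.3122 0.029 ] 32
n 10 dist [-0.0821 -0.377   0.0375] dyaw -20.79
[-3.57, -1.46, -0.37, 0, 0, 2.08, -3.62, -1.33, -0.37, 0, 0, 2.08, -3.67, -1.2, -0.37, 0, 0, 2.08, -3.71, -1.07, -0.37, 0, 0, 2.08, -3.74, -0.93, -0.37, 0, 0, 2.08, -3.78, -0.79, -0.37, 0, 0, 2.08, -3.8, -0.66, -0.37, 0, 0, 2.08, -3.82, -0.52, -0.37, 0, 0, 2.08, -3.84, -0.38, -0.37, 0, 0, 2.08, -3.85, -0.24, -0.37, 0, 0, 2.08]
```

>>> servo_tool:
  steps: [-3.57,-1.46,-0.37,0,0,2.08,-3.62,-1.33,-0.37,0,0,2.08,-3.67,-1.2,-0.37,0,0,2.08,-3.71,-1.07,-0.37,0,0,2.08,-3.74,-0.93,-0.37,0,0,2.08,-3.78,-0.79,-0.37,0,0,2.08,-3.8,-0.66,-0.37,0,0,2.08,-3.82,-0.52,-0.37,0,0,2.08,-3.84,-0.38,-0.37,0,0,2.08,-3.85,-0.24,-0.37,0,0,2.08,0,0,0,0,0,0,0,0,0,0,0,0]
  gripper: 0

```text
time_s: 24.75
eef_pos: [0.4741, -0.0707, 0.1969]
tcp_rot: [[0.189, 0.982, -0.001], [0.982, -0.189, 0.0], [0.0, -0.001, -1.0]]
force: [-0.7, 1.1, 0.0]
grip_width: -0.0
grip_force: 0.0
```

```bash
cat >> m.py <<'E'
def ridge(save):
    st=read_state();s=snapshot('wrist');g=s['pixels'];cv2.imwrite(save,g)
    o=spot_in('ridge',s);print('spot',[(round(float(q['p']),2),np.round(q['at'],3)) for q in o])
    m=(g.max(2)<60).astype(np.uint8);n,l,b,c=cv2.connectedComponentsWithStats(m)
    for i in range(1,n):
        if 100<b[i,4]<1500 and abs(c[i][0]-320)<80 and c[i][1]<250: print(b[i],c[i],'z.064',at_z(s,c[i],.064,st),'z.054',at_z(s,c[i],.054,st))
    return s,st
E
python3 - <<'E'
from m import *
s,st=ridge('pics/r1.png')
print(st['eef_pos'])
o=outline_of('stone',s);print('stone',[(q['p'],np.argwhere(q['region']).mean(0)) for q in o])
for q in spot_in('stone',s): print(q)
E
```

```text
spot [(0.67, array([ 0.477, -0.055,  0.039]))]
[290 110  60  10 591] [319.6464 114.533 ] z.064 [ 0.4824 -0.007   0.064 ] z.054 [ 0.4822 -0.0076  0.054 ]
[ 0.4741 -0.0707  0.1969]
stone []
```

View pics/r1.png

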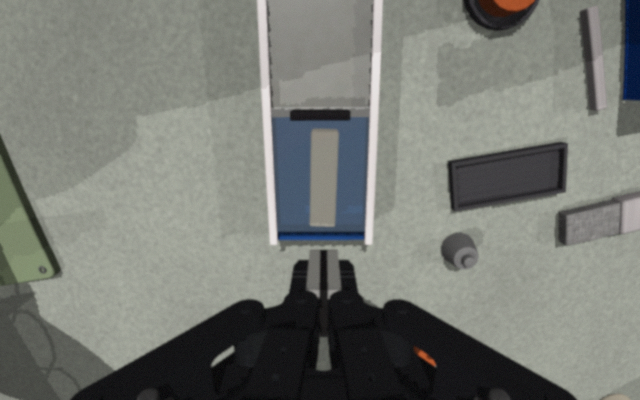

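The ridge is at (320,115) and the shut fingers come down behind it. The stone shows at (323,178), under the cover.

```bash
python3 - <<'E'
from m import *
plan(.4763,-.0366,.05,79.2,5)
E
```

```text
n 5 dist [ 0.0018  0.0328 -0.147 ] dyaw -0.1
[0.65, -0.09, 2.94, 0, 0, 0.02, 0.65, -0.09, 2.94, 0, 0, 0.02, 0.65, -0.09, 2.94, 0, 0, 0.02, 0.65, -0.09, 2.94, 0, 0, 0.02, 0.65, -0.09, 2.94, 0, 0, 0.02]
```

>>> servo_tool:
  steps: [1.1,-0.15,2,0,0,0,1.1,-0.15,3,0,0,0,1.05,-0.15,3.5,0,0,0,0,0,3,0,0,0,0,0,2,0,0,0,0,0,1.2,0,0,0,0,0,0,0,0,0]

```text
time_s: 25.65
eef_pos: [0.4754, -0.0367, 0.0489]
tcp_rot: [[0.186, 0.983, -0.002], [0.983, -0.186, 0.0], [-0.0, -0.002, -1.0]]
force: [-0.2, 0.5, 1.7]
grip_width: -0.0
grip_force: 0.0
```

>>> servo_tool:
  steps: [1,0,0,0,0,0,1,0,0,0,0,0,1,0,0,0,0,0,1.5,0,0,0,0,0,1.5,0,0,0,0,0,1.5,0,0,0,0,0,1.5,0,0,0,0,0,1,0,0,0,0,0]

```text
time_s: 26.45
eef_pos: [0.4951, 0.0624, 0.0504]
tcp_rot: [[0.186, 0.982, 0.0], [0.982, -0.186, 0.001], [0.001, 0.0, -1.0]]
force: [0.4, -2.2, 0.5]
grip_width: 0.0003
grip_force: 0.9
```

>>> servo_tool:
  steps: [0.5,0,0,0,0,0,0.5,0,0,0,0,0,0.5,0,0,0,0,0,0.5,0,0,0,0,0,0.4,0,0,0,0,0,0,0,0,0,0,0]

```text
time_s: 27.05
eef_pos: [0.4994, 0.0849, 0.0502]
tcp_rot: [[0.187, 0.982, 0.0], [0.982, -0.187, 0.001], [0.001, 0.0, -1.0]]
force: [1.1, -0.3, -0.1]
grip_width: 0.0002
grip_force: 0.0
```

>>> servo_tool:
  steps: [0.3,0,0,0,0,0,0.2,0,0,0,0,0,0.2,0,0,0,0,0,0,0,0,0,0,0]

```text
time_s: 27.45
eef_pos: [0.4999, 0.0876, 0.0501]
tcp_rot: [[0.19, 0.982, -0.002], [0.982, -0.19, -0.005], [-0.005, -0.001, -1.0]]
force: [-2.7, -20.9, 4.2]
grip_width: 0.0
grip_force: 10.7
```

>>> servo_tool:
  steps: [-2,0,0,0,0,0,-1,0,-3,0,0,0,-3,0,-4,0,0,0,-4,0,-4,0,0,0,-4,0,-3,0,0,0,-2.5,0,0,0,0,0,0,0,0,0,0,0,0,0,0,0,0,0]

```text
time_s: 28.25
eef_pos: [0.4707, -0.0662, 0.1855]
tcp_rot: [[0.188, 0.982, 0.0], [0.982, -0.188, 0.001], [0.001, 0.0, -1.0]]
force: [0.1, -0.1, 0.1]
grip_width: -0.0005
grip_force: 0.0
```

```bash
python3 - <<'E'
from m import *
s,st=ridge('pics/r2.png');print(st['eef_pos'])
v=[]
for c,q in ((s,st),(snapshot('scene'),None),(snapshot('side'),None)):
    o=outline_of('stone',c);print([(x['p'],int(x['region'].sum()),np.argwhere(x['region']).mean(0)) for x in o])
    print([(round(float(x['p']),2),np.round(x['at'],3)) for x in spot_in('stone',c)])
E
```

```text
spot [(0.77, array([0.494, 0.038, 0.043]))]
[276 122  16 121 405] [279.9778 177.3531] z.064 [ 0.4372 -0.0456  0.064 ] z.054 [ 0.4354 -0.0478  0.054 ]
[367 123   8 115 212] [370.8113 173.2736] z.064 [ 0.512  -0.0563  0.064 ] z.054 [ 0.513  -0.0589  0.054 ]
[ 0.4707 -0.0662  0.1855]
[(0.6, 2796, array([183.5447, 327.618 ])), (0.38, 12882, array([ 58.9755, 324.5047])), (0.35, 79, array([357.1139, 425.9873]))]
[(0.78, array([ 0.478, -0.068,  0.032]))]
[(0.74, 220, array([208.55  , 280.1636]))]
[(0.56, array([ 0.476, -0.075,  0.028])), (0.41, array([0.564, 0.298, 0.03 ])), (0.17, array([0.691, 0.061, 0.01 ]))]
[(0.84, 360, array([257.5417, 299.3222])), (0.57, 186, array([196.6022, 334.4032]))]
[(0.79, array([ 0.473, -0.075,  0.031]))]
```

View pics/r2.png

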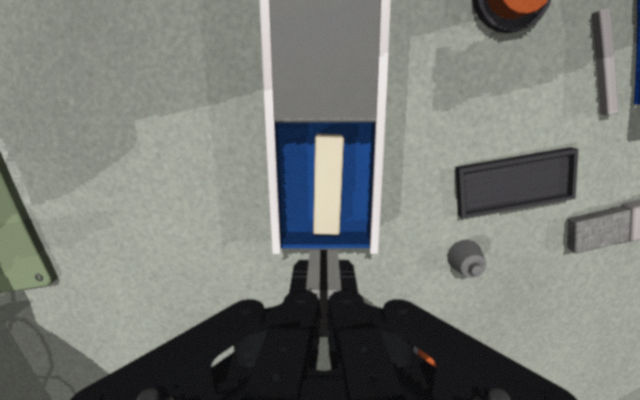

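The bay is open, with the stone at (328,185).

```bash
python3 - <<'E'
from m import *
st=read_state();s=snapshot('wrist');v=[]
for c,q in ((s,st),(snapshot('scene'),None),(snapshot('side'),None)):
    o=outline_of('stone',c);v.append((c,o[0]['region'],q))
m=box(.026,.096,.026)
print(fit(v,m,[.475,-.072,.006,-.19],True));print(fit(v[:1],m,[.475,-.072,.006,-.19],True))
c=cv2.minAreaRect(np.argwhere(v[0][1])[:,::-1].astype(np.float32));print(c)
print('top centre approx',at_z(s,c[0],.032,st))
# stone long-axis line, top face colour centroid
P=cv2.boxPoints(c);print([at_z(s,p,.032,st)[:2] for p in P])
plan(.472,-.075,.12,79.2,3)
E
```

```text
(array([ 0.4899, -0.1109, -0.0392, -0.1884]), array([ 19.8781,  19.894 ,  -1.9852,   2.4574, -23.8068, -11.5382,
        24.6887,   3.0696,  -0.4418,   1.633 , -75.4845, -45.5862,
         0.9927,   5.1731,  10.9889]))
(array([ 0.4732, -0.0736, -0.0024, -0.2265]), array([-0.0004,  0.0009, -0.504 , -0.047 ,  0.0379]))
((328.6777038574219, 184.02420043945312), (28.838754653930664, 100.72148895263672), 2.0454084873199463)
top centre approx [ 0.4748 -0.0676  0.032 ]
[array([ 0.4498, -0.1146]), array([ 0.4723, -0.0191]), array([ 0.4975, -0.0248]), array([ 0.4776, -0.1211])]
n 3 dist [ 0.0014 -0.0086 -0.0656] dyaw 0.0
[-0.27, 0.1, 2.19, 0, 0, -0.0, -0.27, 0.1, 2.19, 0, 0, -0.0, -0.27, 0.1, 2.19, 0, 0, -0.0]
```

>>> servo_tool:
  steps: [-0.1,0.25,2.5,0,0,0.5,-0.15,0.1,3,0,0,0.5,-0.1,0,3,0,0,0.2,0,0,2,0,0,0,0,0,0,0,0,0]
  gripper: 0.46

```text
time_s: 29.55
eef_pos: [0.4724, -0.0703, 0.0788]
tcp_rot: [[0.208, 0.978, -0.003], [0.978, -0.208, 0.0], [-0.0, -0.003, -1.0]]
force: [0.2, -0.8, 0.9]
grip_width: 0.0392
grip_force: 0.0
```

```bash
python3 - <<'E'
from m import *
plan(.4738,-.070,.016,78,4)
st=read_state();s=snapshot('wrist');cv2.imwrite('pics/r3.png',s['pixels'])
o=outline_of('stone',s)
c=cv2.minAreaRect(np.argwhere(o[0]['region'])[:,::-1].astype(np.float32));print(o[0]['p'],c,at_z(s,c[0],.032,st));P=cv2.boxPoints(c);print([at_z(s,p,.032,st)[:2] for p in P])
E
```

```text
n 4 dist [ 0.0014  0.0003 -0.0628] dyaw -0.02
[0.01, 0.03, 1.57, 0, 0, 0.0, 0.01, 0.03, 1.57, 0, 0, 0.0, 0.01, 0.03, 1.57, 0, 0, 0.0, 0.01, 0.03, 1.57, 0, 0, 0.0]
0.72 ((326.31640625, 219.50399780273438), (42.36369323730469, 145.41873168945312), 0.7252243161201477) [ 0.4745 -0.0649  0.032 ]
[array([ 0.4492, -0.1133]), array([ 0.4723, -0.0181]), array([ 0.4963, -0.0234]), array([ 0.4771, -0.1196])]
```

View pics/r3.png

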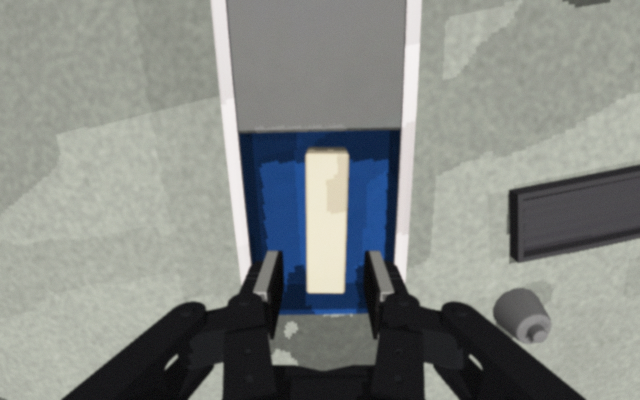

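The stone at (326,220) is centred between the fingers and clear of the bay walls. Descending.

>>> servo_tool:
  steps: [0.1,0.1,2,0,0,0,0.1,0,2,0,0,0,0,0,1.5,0,0,0,0,0,0.7,0,0,0,0,0,0,0,0,0]

```text
time_s: 30.15
eef_pos: [0.4749, -0.0688, 0.0189]
tcp_rot: [[0.208, 0.978, 0.0], [0.978, -0.208, 0.0], [0.0, 0.0, -1.0]]
force: [-0.3, -0.2, 0.9]
grip_width: 0.0391
grip_force: 0.0
```

>>> servo_tool:
  steps: [0,0,0,0,0,0,0,0,0,0,0,0,0,0,0,0,0,0,0,0,0,0,0,0]
  gripper: 0
  force: 40

```text
time_s: 30.55
eef_pos: [0.4752, -0.0689, 0.0197]
tcp_rot: [[0.208, 0.978, 0.001], [0.978, -0.208, -0.0], [0.0, 0.001, -1.0]]
force: [-1.0, -0.3, 9.0]
grip_width: 0.0245
grip_force: 40.2
```

>>> servo_tool:
  steps: [0,0,-0.2,0,0,0,0,0,-0.8,0,0,0,0,0,-2,0,0,0,0,0,-4,0,0,0,0,0,-4,0,0,0,0,0,-1,0,0,0,0,0,0,0,0,0]

```text
time_s: 31.25
eef_pos: [0.4752, -0.0691, 0.1401]
tcp_rot: [[0.208, 0.978, 0.003], [0.978, -0.208, -0.0], [0.0, 0.003, -1.0]]
force: [-0.7, -0.6, -3.0]
grip_width: 0.0251
grip_force: 39.9
```

```bash
python3 - <<'E'
from m import *
st=read_state();s=snapshot('wrist');cv2.imwrite('pics/r4.png',s['pixels'])
for c in ('scene','side'): print([(round(float(x['p']),2),np.round(x['at'],3)) for x in spot_in('stone',snapshot(c))])
print(st['eef_pos']);plan(.667,-.1095,.12,0,12)
E
```

```text
[(0.7, array([ 0.481, -0.086,  0.144]))]
[(0.62, array([ 0.473, -0.092,  0.152]))]
[ 0.4752 -0.0691  0.1401]
n 12 dist [ 0.1928 -0.0408 -0.0175] dyaw -78.01
[0.0, 1.64, 0.15, 0, 0, 6.5, 0.19, 1.63, 0.15, 0, 0, 6.5, 0.37, 1.6, 0.15, 0, 0, 6.5, 0.55, 1.55, 0.15, 0, 0, 6.5, 0.72, 1.48, 0.15, 0, 0, 6.5, 0.88, 1.38, 0.15, 0, 0, 6.5, 1.03, 1.28, 0.15, 0, 0, 6.5, 1.17, 1.15, 0.15, 0, 0, 6.5, 1.29, 1.01, 0.15, 0, 0, 6.5, 1.4, 0.86, 0.15, 0, 0, 6.5, 1.49, 0.69, 0.15, 0, 0, 6.5, 1.56, 0.52, 0.15, 0, 0, 6.5]
```

View pics/r4.png

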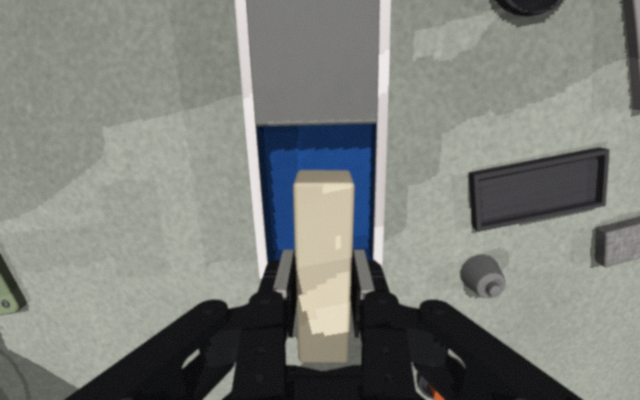

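```bash
python3 - <<'E'
from m import *
st=read_state();s=snapshot('wrist');R=np.array(st['tcp_rot']);p=np.array(st['eef_pos'])
for uv in [(323,183),(297,184),(352,184),(324,361)]:
    X=at_z(s,uv,p[2]+.0125,st);print(uv,X,'tool',R.T@(X-p))
print(proj(s,[p+R@np.array([x,0,-.0125]) for x in (.048,-.048)],st))
E
```

```text
(323, 183) [ 0.4828 -0.0242  0.15  ] tool [ 0.0452 -0.0009 -0.0125]
(297, 184) [ 0.4722 -0.0224  0.15  ] tool [ 0.0448 -0.0116 -0.0125]
(352, 184) [ 0.4944 -0.0271  0.15  ] tool [ 0.0448  0.0111 -0.0125]
(324, 361) [ 0.4638 -0.116   0.15  ] tool [-0.0485 -0.0004 -0.0125]
[[325.1989 176.4343]
 [324.7302 360.2819]]
```

>>> servo_tool:
  steps: [0,1.65,0.15,0,0,6.5,0.19,1.65,0.15,0,0,6.5,0.37,1.62,0.15,0,0,6.5,0.55,1.57,0.15,0,0,6.5,0.72,1.5,0.15,0,0,6.5,0.89,1.4,0.15,0,0,6.5,1.04,1.28,0.15,0,0,6.5,1.18,1.15,0.15,0,0,6.5,1.3,1.01,0.15,0,0,6.5,1.42,0.86,0.15,0,0,6.5,1.51,0.69,0.15,0,0,6.5,1.58,0.52,0.15,0,0,6.5]

```text
time_s: 32.75
eef_pos: [0.6696, -0.1097, 0.1195]
tcp_rot: [[1.0, -0.004, -0.002], [-0.004, -1.0, -0.0], [-0.002, 0.0, -1.0]]
force: [-0.6, -0.6, -1.6]
grip_width: 0.0249
grip_force: 39.8
```

```bash
python3 - <<'E'
from m import *
plan(.669,-.1095,.04,0,4)
a,b=snapshot('scene')['pixels'],snapshot('side')['pixels']
cv2.imwrite('pics/s6.png',np.hstack([cv2.resize(a[200:310,220:360],None,fx=2.8,fy=2.8),cv2.resize(b[190:300,310:450],None,fx=2.8,fy=2.8)]))
E
```

```text
n 4 dist [-0.0006  0.0002 -0.0795] dyaw 0.24
[-0.01, -0.01, 1.99, 0, 0, -0.06, -0.01, -0.01, 1.99, 0, 0, -0.06, -0.01, -0.01, 1.99, 0, 0, -0.06, -0.01, -0.01, 1.99, 0, 0, -0.06]
```

>>> servo_tool:
  steps: [0,0,3,0,0,0,0,0,3,0,0,0,0,0,2.5,0,0,0,0,0,1,0,0,0,0,0,0.4,0,0,0,0,0,0,0,0,0]

```text
time_s: 33.45
eef_pos: [0.6694, -0.1099, 0.0219]
tcp_rot: [[1.0, 0.001, 0.0], [0.001, -1.0, -0.0], [0.0, 0.0, -1.0]]
force: [-0.7, 0.6, -0.8]
grip_width: 0.0251
grip_force: 39.8
```

>>> servo_tool:
  steps: [0,0,0.1,0,0,0,0,0,0.1,0,0,0,0,0,0,0,0,0]

```text
time_s: 33.75
eef_pos: [0.6695, -0.1099, 0.02]
tcp_rot: [[1.0, 0.0, 0.001], [0.0, -1.0, 0.0], [0.001, -0.0, -1.0]]
force: [-0.2, -0.4, -1.9]
grip_width: 0.0245
grip_force: 39.8
```

>>> servo_tool:
  steps: [0,0,0.1,0,0,0,0,0,0.1,0,0,0,0,0,0,0,0,0]

```text
time_s: 34.05
eef_pos: [0.6694, -0.1099, 0.0178]
tcp_rot: [[1.0, -0.0, 0.0], [-0.0, -1.0, 0.0], [0.0, -0.0, -1.0]]
force: [-0.1, 1.1, 3.7]
grip_width: 0.0251
grip_force: 40.4
```

Contact. Releasing and retreating.

>>> servo_tool:
  steps: [0,0,0,0,0,0,0,0,0,0,0,0,0,0,0,0,0,0,0,0,0,0,0,0]
  gripper: 0.5

```text
time_s: 34.45
eef_pos: [0.6693, -0.1099, 0.0175]
tcp_rot: [[1.0, -0.0, 0.0], [-0.0, -1.0, 0.0], [0.0, -0.0, -1.0]]
force: [-0.2, 0.0, 0.6]
grip_width: 0.0427
grip_force: 0.0
```

>>> servo_tool:
  steps: [0,0,-1,0,0,0,0,0,-3,0,0,0,0,0,-4,0,0,0,0,0,-4,0,0,0,-4,0,-3,0,0,0,-4,0,-2,0,0,0,0,0,0,0,0,0,0,0,0,0,0,0]

```text
time_s: 35.25
eef_pos: [0.5895, -0.1099, 0.189]
tcp_rot: [[1.0, -0.0, 0.002], [-0.0, -1.0, 0.0], [0.002, -0.0, -1.0]]
force: [0.1, 0.6, -0.8]
grip_width: 0.0428
grip_force: 0.0
```

```bash
python3 - <<'E'
from m import *
st=read_state();print(st['eef_pos'])
sc=[(snapshot('wrist'),st),(snapshot('scene'),None),(snapshot('side'),None)]
for n in ('wheel_small','wheel_medium','wheel_large','stone'):
    for c,q in sc: print(n,[(round(float(x['p']),2),np.round(x['at'],3).tolist()) for x in spot_in(n,c)][:2])
v=[]
for c,q in sc:
    o=outline_of('stone',c)
    if o: v.append((c,o[0]['region'],q))
print(fit(v,box(.096,.026,.026),[.667,-.11,.004,0.],True))
a,b=sc[1][0]['pixels'],sc[2][0]['pixels']
cv2.imwrite('pics/end.png',np.vstack([cv2.resize(a[150:300,130:470],None,fx=1.9,fy=1.9),cv2.resize(b[120:390,220:480],None,fx=1.1,fy=1.1).copy() if 0 else cv2.resize(b[130:350,220:440],(646,300))]))
E
```

```text
[ 0.5895 -0.1099  0.189 ]
wheel_small [(0.85, [0.561, -0.307, 0.024])]
wheel_small [(0.62, [0.571, -0.313, 0.029])]
wheel_small [(0.71, [0.558, -0.311, 0.028])]
wheel_medium [(0.75, [0.671, 0.071, 0.029])]
wheel_medium [(0.61, [0.57, 0.299, 0.03]), (0.53, [0.677, 0.065, 0.031])]
wheel_medium [(0.52, [0.658, 0.065, 0.025])]
wheel_large [(0.47, [0.572, -0.303, 0.009])]
wheel_large [(0.92, [0.567, 0.3, 0.029])]
wheel_large [(0.64, [0.552, 0.296, 0.029])]
stone [(0.68, [0.672, -0.111, 0.028])]
stone [(0.83, [0.682, -0.114, 0.03])]
stone [(0.86, [0.661, -0.113, 0.03]), (0.42, [0.66, 0.067, 0.024])]
(array([ 0.6652, -0.11  , -0.0012,  0.0059]), array([-0.3375,  0.3731, -0.4426, -0.1117,  1.1261, -0.306 ,  1.9638,
        0.7405,  0.7985,  1.3807, -1.254 ,  0.9757,  0.045 , -0.6103,
        0.64  ]))
```

View pics/end.png

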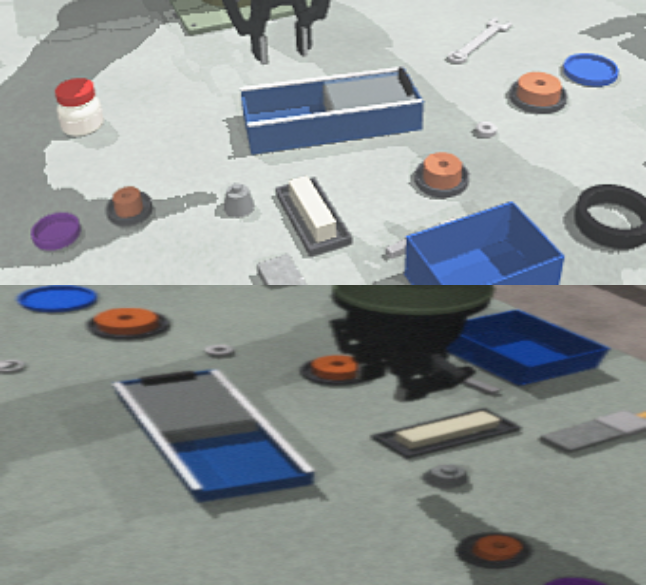

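All three wheels sit centred in their dark dishes, the cover is fully back and the stone lies along the tray at (310,207), with the gripper clear.

```bash
python3 -c "
from plant import *
print(job_done())"
```

```text
the job is handed in; nothing more can be done
None
```

I handed the job in at about 36 s of the 128 s limit: all three wheels are flat in their own dishes, the cover is back at its stop, and the stone lies lengthwise in the tray, everything released; no verdict was returned.

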